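Take the peeler from the drawer and show its blade to the camera

TASK

Pull the drawer of the low wooden utensil box all the way out to its stop and leave it open, then take the green peeler out and show it to the little camera on the stand: hold it level at the height of the lens, blade tip pointing straight at the lens and about 7 cm in front of it, the peeler right way up as it lay in the drawer. The program finishes while still holding the peeler there, quite still; leave the can opener in the drawer, do not touch the camera and do not disturb the things standing around.

Things in the scene. Friction and masses are not known exactly. Their poses are not given: they have to be found in the camera images.
- chest: low light-wood utensil box with a single white drawer front, 225 (x) x 220 (y) x 66 (z) mm, stands fixed on the worktop; origin at the centre of its underside, z up, its drawer front faces its own -x and the drawer slides out along its own -x
- drawer (a joint): how far the drawer is out, in m: 0 shut, stop at 0.190 (fully out); starts nearly shut (0 to 0.004); slides with about 1 N friction and stays where it is left. Inside, the drawer is 195 mm long (x) and 188 mm wide (y), its floor 22 mm above the worktop, its side walls reach 47 mm and its front panel 55 mm above the worktop. Fully out, the 185 mm of its inside next to the front panel lie clear of the box
- drawer_handle (a point): middle of the drawer's horizontal steel bar handle: bar 10 mm thick, 120 mm long along the box's y, held by a post near each end, its axis 32 mm in front of the drawer front and 46 mm above the worktop, so 27 mm are free for a finger between bar and drawer front; moves with the drawer; axes as the box
- peeler: vegetable peeler with dark green handle and short steel blade, 170 (x) x 25 (y) x 18 (z) mm, 0.08 kg; lies flat in the drawer beside the can opener (either may be on the left), roughly along the box's x; origin at the centre of its underside, x along its length towards the blade, z up as it lies; the blade tip is 85 mm from the middle along +x, the handle's end 85 mm along -x, its mid-line 9 mm above the underside
- can_opener: can opener with yellow handle and flat steel head, 174 (x) x 41 (y) x 20 (z) mm, lies flat in the drawer beside the peeler; origin at the centre of its underside; stays in the drawer
- camera: small grey camera, 32 x 66 x 44 mm, on a steel rod with a round black foot 80 mm across, 182 mm high in all, stands fixed on the worktop; origin at the centre of the foot's underside; it looks along its own -x, z up
- lens (a point): centre of the camera's front lens face, 160 mm above the worktop, 20 mm in front (-x) of the stand's origin; axes as the camera, so the camera looks along this frame's -x
- tomato: red tomato, 62 mm across, on the worktop left of the box; origin at its underside; bystander
- garlic: garlic bulb, 56 mm across, on the worktop left of the box; origin at its underside; bystander
- spice_jar: small spice jar with green cap, 46 mm across, 106 mm high, right of the box; origin at its underside; bystander
- mug: mug with green stripes and a handle, 84 x 120 x 91 mm, on the worktop to the robot's right; origin at its underside; bystander
There are look-alikes about, which are no part of the job. Of the things that look like the camera, take the one that is farthest to the robot's right at the start.

How it is judged (in metres and radians):
On the way, in this order (a step that is already met when the one before it is completed fails the run):
1. the drawer is pulled out to its stop (within 10 mm), the peeler still lying in it (value of joint drawer above 0.18 m and height (world z) of peeler below 0.04 m), for 0.2 s.
2. the peeler is held by the fingers and lifted clear of the drawer (height (world z) of peeler above 0.08 m and contact force between the fingers and peeler above 1 N and contact force between peeler and chest below 0.1 N), for 0.2 s.
At the end, for the whole second after the job is handed in: Fingers hold the peeler still in the air, touching nothing else: blade towards the lens, tip 45 to 95 mm before it; peeler's middle within 20 mm of the lens axis sideways and in height, length within 0.2 rad of it, right way up within 0.25 rad; drawer at least 170 mm out, can opener in it (x of lens in the frame of peeler between 0.13 and 0.18 m and y of peeler in the frame of lens between -0.02 and 0.02 m and z of peeler in the frame of lens between -0.029 and 0.011 m and angle between the x axis of peeler and the x axis of camera, either way round below 0.2 rad and angle between peeler's own z axis and vertical below 0.25 rad and contact force between the fingers and peeler above 1 N and contact force between peeler and chest below 0.1 N and contact force between peeler and camera below 0.1 N and contact force between peeler and can_opener below 0.1 N and linear speed of peeler below 0.02 m/s and angular speed of peeler below 0.15 rad/s and value of joint drawer above 0.17 m and height (world z) of can_opener below 0.06 m and x of can_opener in the frame of drawer_handle between 0.05 and 0.25 m and y of can_opener in the frame of chest between -0.11 and 0.11 m); the arm keeps its last pose, push and grip.
It fails at once if the camera or its stand is touched (contact force between any of the arm, the fingers, peeler and camera above 1 N).
It fails at once if the can opener is taken out of the drawer (height (world z) of can_opener above 0.08 m).
It fails at once if a bystander is moved by more than 30 mm or tipped over (distance of any of tomato, garlic, spice_jar, mug from where it was at the start of the episode above 0.03 m or angle between any of spice_jar, mug's own z axis and vertical above 0.5 rad).
It also fails if it takes over 48 s, if anything falls off the work surface, if the arm or the gripper's body presses on something with over 40 N, if the wrist force passes 120 N, or if a joint passes its speed limit or range.

ROBOT

A 7-joint arm with a two-finger parallel gripper is mounted at the origin on a cart in front of the work surface, level with it; the furniture and walls round the work are solid. World frame = base frame: x ahead of the robot, y to its left, z up, the work surface at z = 0. Lengths are in mm, angles in rad, forces in N, time in s.
With the tool pointing down it reaches from about 400 to 925 mm from the base axis. Payload 4.1 kg.
Tool frame: the origin (TCP) lies between the finger pads; the fingertips stand 8 mm ahead of it and the grasp point (between the pads) lies 11 mm behind it; z points along the fingers, y is the direction in which the jaws open and shut (so a half turn about z gives the same grasp; the last joint's range is limited). The gripper opens to 85 mm and grips with 20 to 120 N. Pads are 22 mm wide; open, the fingers measure 114 mm over their backs; the gripper's body (76 mm by 85 mm) begins 54 mm behind the grasp point. The pads swing forward as they close: fully open they stand 13 mm farther back than shut.
Start: joints at [1.178, 0.398, 0.045, 1.537, -0.019, 1.207, -0.051], TCP at [188.271, -622.171, 239.347] pointing down, gripper open.
Joint ranges: [-2.82, 2.82], [-0.49, 2.23], [-1.37, 1.46], [0, 2.46], [-1.36, 4.5], [0.23, 2], [-2.94, 2.94]. Speed limits (rad/s): [2.57, 2.57, 3.14, 3.14, 3.14, 3.14, 3.14].

INTERFACE

Orientations are given as a unit quaternion [w, x, y, z].
In Python, from cell import read_state, grab_frame, get_calibration, job_done, find_in, masks_of, tip_of gives the robot as it stands.
- The arm moves only by the tool carry_out, never from a script. Its argument "series" is a list of rows, each a list of 7 numbers: the opening, from -1 (shut) to 1 (fully open), then the shift along the tool's x, y, z in cm, then the turn, a rotation vector about the tool's x, y, z in degrees. A call has 1 to 12 rows; each row shifts and turns the commanded pose from where the row before left it, along the tool's axes as they then stand; what a row does not reach is not made up. A row lasts 1/8 s, in which the tool goes at most 62.5 mm and 10.7 degrees, less where a joint would pass 70% of its speed; a pose out of reach is approached as far as the arm can. A call with a gripper value outside its range is refused whole. The fingers move at their own pace and stop on an object; "grip_force" is the grip in N (left out, the last holds). Time passes only in rows, so rows that do not move let the fingers close. It gives the time, the measured TCP pose, the force and the opening at its end, in the units of the state.
- read_state(): the state, without advancing time (a new reading comes with each control period).
- grab_frame(name): name is "side" or "top"; returns the picture (384x512x3 uint8, red, green, blue); there is no depth.
- get_calibration(name): a dict with "K" (3x3 intrinsics, pixels), "k1" (the pictures are not rectified: a ray, as slopes to the right and down, at radius r is drawn at 1 + k1 r^2 times it, then the intrinsics apply), "R" (3x3) and "t" (3): a world point X has camera coordinates R X + t. Camera axes: x right, y down, z forward; pixel columns grow to the right and rows downward; lengths in mm; the calibration is good to about 2 mm. A picture is of the moment at which its call begins. get_calibration takes no time and is no camera call.
- job_done(): hands the job in, once; it reports no verdict.
Trained networks look in the newest picture that a camera, given by its name, has taken for a name from the list of things; names that differ only in an ending like _2 or _b are one class to them, and where a whole thing is asked for, a point or a joint stands for the part that bears it (a point fixed in the world has none). Each returns a list of dicts, best first, with "confidence" (0 to 1); they miss things now and then, are a little off and sometimes report something else, mostly with a low value. They report only what shows in the picture. A call takes as long as a camera call. They do not tell look-alikes from the thing itself.
- find_in(target, camera): "position" ([x, y, z] in mm, in world coordinates, good to about 4 mm: the middle of the surface that is visible of it).
- masks_of(target, camera): "region" (384x512 bool, what is visible of it).
- tip_of(target, camera): "position" ([x, y, z] in mm, in world coordinates, good to about 4 mm: a listed point, or the origin of a listed thing).
The state is a dict: "t": time; "q": joint angles; "joint_velocities": joint speeds; "joint_torque": joint torques, N m; "position": TCP position; "ee_rot": TCP orientation; "wrist_force": force on the tool from outside, world axes, zero at the start; "wrist_torque": the same for the moment, N m; "finger_gap": finger opening in mm.
Only numpy, scipy, OpenCV 4.12 (cv2) and the standard library are available. Lean on these libraries where they do the work, as an engineer would, in place of code of your own. Each camera call takes 0.05 s, during which the arm holds its last target.

## Working session

There is one attempt and no reset: what is moved stays moved. The work goes in short steps, Python scripts to look and compute and a tool call to move; the robot and the scene stay as the last step left them, time stands still between calls to the robot, and variables do not carry over. Pictures are saved under pics/ and viewed, and the job is handed in when it is done.

Besides the shell and the picture viewer there is one more tool, called after ">>>" as a command line: name --pt "numbers of a row" for each row, then --argument value for the rest. carry_out: Moves the arm, as the interface text tells. Its arguments: {"type":"object","properties":{"series":{"type":"array"},"grip_force":{"type":"number"}},"required":["series"]}

```bash
mkdir -p pics; ls; python3 - <<'E'
from cell import *
import cv2
for n in("side","top"):
    cv2.imwrite(f"pics/a_{n}.png",grab_frame(n)[:,:,::-1])
    c=get_calibration(n);print(n,c)
    for t in("chest","drawer_handle","peeler","can_opener","camera","lens","tomato","garlic","spice_jar","mug"):
        print(t,[( [round(float(v)) for v in d["position"]],round(d["confidence"],2)) for d in tip_of(t,n)][:4])
print(read_state())
E
```

```text
pics
side {'K': array([[348.18306763,   0.        , 258.4296018 ],
       [  0.        , 348.18306763, 186.33459403],
       [  0.        ,   0.        ,   1.        ]]), 'k1': -0.022946339876672068, 'R': array([[-0.41733375, -0.90853894,  0.01973655],
       [-0.45786001,  0.19145671, -0.86816389],
       [ 0.78498201, -0.37135067, -0.495885  ]]), 't': array([136.83179664, 359.4498844 , 593.52401456])}
chest [([756, -50, 1], 0.65), ([608, 224, 2], 0.57)]
drawer_handle [([611, -56, 48], 0.82)]
peeler [([575, -340, 157], 0.28)]
can_opener []
camera [([695, -239, 2], 0.98), ([336, -185, 1], 0.84)]
lens [([579, -338, 158], 0.96), ([682, -222, 158], 0.72), ([320, -165, 158], 0.58)]
tomato [([706, 240, 2], 0.8)]
garlic [([612, 222, 3], 0.49)]
spice_jar [([710, -343, 2], 0.9)]
mug []
top {'K': array([[475.04161145,   0.        , 256.73540361],
       [  0.        , 475.04161145, 192.44187819],
       [  0.        ,   0.        ,   1.        ]]), 'k1': 0.040094015165191337, 'R': array([[-2.45184150e-02, -9.99699033e-01, -8.31679820e-04],
       [-9.77409950e-01,  2.41464366e-02, -2.09968424
[... 595 characters left out ...]
': array([ 1.17800866,  0.39841399,  0.04507343,  1.53662083, -0.01867813,
        1.20691201, -0.05067413]), 'joint_velocities': array([-0.00054125,  0.00257802,  0.00137701,  0.00057801, -0.00208677,
       -0.00215357, -0.00041071]), 'joint_torque': array([-1.40200605e-04, -4.75024545e+01,  1.36298038e+00, -2.54524326e+01,
        1.14344090e-02,  6.76374129e-04, -3.97152348e-05]), 'position': array([ 188.26932721, -622.15607047,  239.32784518]), 'ee_rot': array([ 3.55236486e-05,  9.89220876e-01,  1.46431068e-01, -6.19531164e-06]), 'wrist_force': array([-0.53543098, -0.00157166,  0.12186808]), 'wrist_torque': array([-0.01378708,  0.01108767, -0.03367613]), 'finger_gap': 85.30218910509657}
```

View pics/a_side.png

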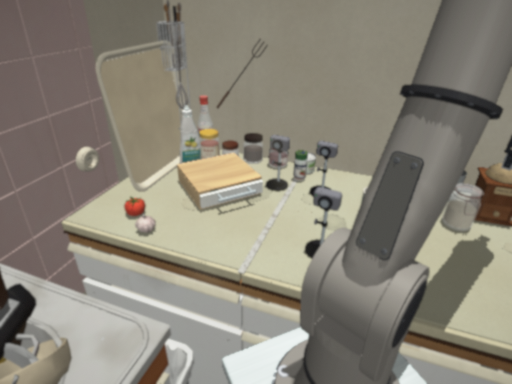

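View pics/a_top.png

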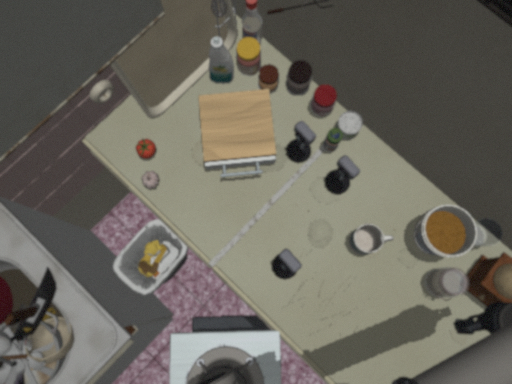

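```bash
python3 - <<'E'
import cv2,numpy as np
a=cv2.imread("pics/a_top.png");s=cv2.imread("pics/a_side.png")
A=cv2.resize(a[110:300,190:400],None,fx=3,fy=3,interpolation=cv2.INTER_CUBIC)
B=cv2.resize(a[270:350,430:512],(300,290),interpolation=cv2.INTER_CUBIC)
C=cv2.resize(s[125:265,255:355],None,fx=4,fy=4,interpolation=cv2.INTER_CUBIC)
cv2.imwrite("pics/b1.png",A);cv2.imwrite("pics/b2.png",B);cv2.imwrite("pics/b3.png",C)
E
```

```text
(no output)
```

View pics/b1.png

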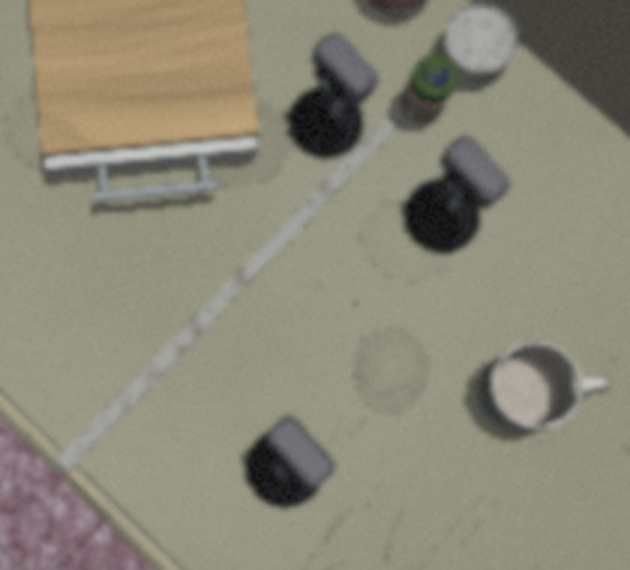

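View pics/b2.png

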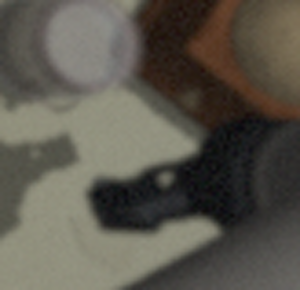

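View pics/b3.png

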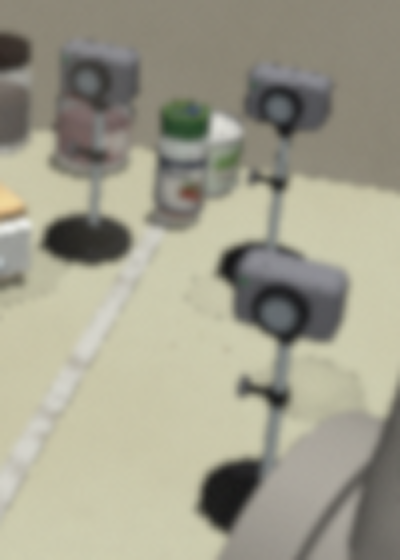

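```bash
cat > h.py <<'E'
from cell import *
import cv2,numpy as np
from scipy.optimize import minimize
def proj(P,n):
    c=get_calibration(n);X=np.asarray(P,float).reshape(-1,3)@c["R"].T+c["t"]
    s=X[:,:2]/X[:,2:];r2=(s**2).sum(1,keepdims=True);s=s*(1+c["k1"]*r2)
    return s@c["K"][:2,:2].T+c["K"][:2,2]
def unproj(uv,n,z):
    c=get_calibration(n);d=(np.asarray(uv,float).reshape(-1,2)-c["K"][:2,2])/np.diag(c["K"])[:2]
    s=d.copy()
    for _ in range(10): s=d/(1+c["k1"]*(s**2).sum(1,keepdims=True))
    ray=np.c_[s,np.ones(len(s))]@c["R"];o=-c["R"].T@c["t"]
    return o+ray*((z-o[2])/ray[:,2])[:,None]
def box(x0,x1,y0,y1,z0,z1):return np.array([[x,y,z] for x in(x0,x1) for y in(y0,y1) for z in(z0,z1)],float)
def cyl(x,y,r,z0,z1):
    a=np.linspace(0,2*np.pi,24);return np.vstack([np.c_[x+r*np.cos(a),y+r*np.sin(a),0*a+z] for z in(z0,z1)])
def place(P,x,y,th):
    c,s=np.cos(th),np.sin(th);return np.c_[c*P[:,0]-s*P[:,1]+x,s*P[:,0]+c*P[:,1]+y,P[:,2]]
def render(parts,p,n,S=4):
    m=np.zeros((384*S,512*S),np.uint8)
    for P in parts:
        h=cv2.convexHull(((proj(place(P,*p),n)+.5)*S).astype(np.float32)).astype(np.int32)
        cv2.fillConvexPoly(m,h,255)
    return cv2.resize(m,(512,384),interpolation=cv2.INTER_AREA)/255.
def fit(parts,masks,p0):
    def cost(v):
        p=[v[0],v[1],v[2]/100];c=0
        for n,m in masks.items():
            r=render(parts,p,n);c+=1-np.minimum(r,m).sum()/np.maximum(r,m).sum()
        return c
    v0=[p0[0],p0[1],p0[2]*100]
    r=minimize(cost,v0,method="Nelder-Mead",options=dict(initial_simplex=np.array([v0,np.add(v0,[8,0,0]),np.add(v0,[0,8,0]),np.add(v0,[0,0,15])]),xatol=.1,fatol=1e-4))
    return r.x[0],r.x[1],r.x[2]/100,r.fun
CAM=[box(-16,16,-33,33,138,182),cyl(0,0,40,0,8),cyl(0,0,4,0,140)]
CHEST=[box(-112.5,112.5,-110,110,0,66)]
E
python3 - <<'E'
from h import *
for n in("side","top"): grab_frame(n)
import time
def near(t,n,p):
    b=None
    for d in masks_of(t,n):
        m=d["region"]; ys,xs=np.nonzero(m)
        q=unproj([xs.mean(),ys.mean()],n,p[2])[0]; print(t,n,d["confidence"],q.round(),m.sum())
        if np.linalg.norm(q[:2]-p[:2])<60 and b is None:b=m
    return b
for t,P,p0 in(("camera",CAM,(594,-359,100)),("chest",CHEST,(758,-48,40))):
    M={n:near(t,n,p0) for n in("side","top")};M={k:v.astype(float) for k,v in M.items() if v is not None}
    np.savez(f"m_{t}.npz",**M)
    for th in ((0.2,-.4,-.9,-1.2) if t=="camera" else (0,)):
        print(t,np.round(fit(P,M,(p0[0],p0[1],th)),3), [np.round(fit(P,{k:v},(p0[0],p0[1],th)),3) for k,v in M.items()])
print(unproj([[208,167],[273,159]],"top",55))
for t in("lens","drawer_handle"):
  for n in("side","top"):
    print(t,n,[d["position"].round(1) if hasattr(d["position"],'round') else d["position"] for d in tip_of(t,n)][:2])
E
```

```text
camera side 0.88 [ 682. -233.  100.] 521
camera side 0.8 [ 631. -384.  100.] 496
camera side 0.73 [ 357. -193.  100.] 894
camera top 0.77 [ 331. -175.  100.] 605
camera top 0.61 [ 685. -235.  100.] 757
camera top 0.59 [ 581. -349.  100.] 801
camera [ 5.88032e+02 -3.55060e+02 -8.50000e-01  5.19000e-01] [array([ 5.93896e+02, -3.60670e+02,  6.90000e-02,  4.23000e-01]), array([ 5.89082e+02, -3.53485e+02, -8.97000e-01,  1.00000e-01])]
camera [ 5.88338e+02 -3.55019e+02 -7.77000e-01  5.22000e-01] [array([ 5.91868e+02, -3.57529e+02, -7.17000e-01,  4.00000e-01]), array([ 5.88884e+02, -3.52596e+02, -5.10000e-01,  1.31000e-01])]Traceback (most recent call last):
  File "<stdin>", line 15, in <module>
  File "h.py", line 32, in fit
    r=minimize(cost,v0,method="Nelder-Mead",options=dict(initial_simplex=np.array([v0,np.add(v0,[8,0,0]),np.add(v0,[0,8,0]),np.add(v0,[0,0,15])]),xatol=.1,fatol=1e-4))
    res = _minimize_neldermead(fun, x0, args, callback, bounds=bounds,
                               **options)
    fxr = func(xr)
    fx = function(np.copy(x), *(wrapper_args + args))
  File "h.py", line 29, in cost
    r=render(parts,p,n);c+=1-np.minimum(r,m).sum()/np.maximum(r,m).sum()
  File "h.py", line 22, in render
    h=cv2.convexHull(((proj(place(P,*p),n)+.5)*S).astype(np.float32)).astype(np.int32)
                       ~~~~^^^^^^^^^^^^^^^
  File "h.py", line 5, in proj
    c=get_calibration(n);X=np.asarray(P,float).reshape(-1,3)@c["R"].T+c["t"]
ValueError: time passes only in moves, steps and waits
```

```bash
python3 - <<'E'
import re
s=open("h.py").read()
s=s.replace("from scipy","_g=get_calibration;_c={}\ndef get_calibration(n):\n    if n not in _c:_c[n]=_g(n)\n    return _c[n]\nfrom scipy",1)
open("h.py","w").write(s)
E
python3 - <<'E'
from h import *
def near(t,n,p):
    b=None
    for d in masks_of(t,n):
        m=d["region"]; ys,xs=np.nonzero(m)
        q=unproj([xs.mean(),ys.mean()],n,p[2])[0]
        if np.linalg.norm(q[:2]-p[:2])<60 and b is None:b=m
    return b
for n in("side","top"): grab_frame(n)
for t,P,p0,ths in(("camera",CAM,(594,-359,100),(.2,-.4,-.9,-1.2)),("chest",CHEST,(758,-48,40),(0,.1))):
    M={n:near(t,n,p0) for n in("side","top")};M={k:v.astype(float) for k,v in M.items() if v is not None}
    np.savez(f"m_{t}.npz",**M)
    for th in ths:
        print(t,np.round(fit(P,M,(p0[0],p0[1],th)),3), {k:np.round(fit(P,{k:v},(p0[0],p0[1],th)),3) for k,v in M.items()})
print(unproj([[208,167],[273,159]],"top",55))
out=[]
for n in("side","top"):
    im=cv2.imread(f"pics/a_{n}.png")
    m=np.load("m_camera.npz")[n]>0
    im2=im.copy();im2[m]=im2[m]//2+np.array([0,0,127],np.uint8)
    y,x=(115,290) if n=="side" else(140,310)
    out.append(cv2.resize(im2[y:y+90,x:x+80],None,fx=5,fy=5,interpolation=cv2.INTER_NEAREST))
cv2.imwrite("pics/c.png",np.hstack(out))
E
```

```text
camera [ 5.89022e+02 -3.53548e+02 -9.11000e-01  6.60000e-02] {'top': array([ 5.89022e+02, -3.53548e+02, -9.11000e-01,  6.60000e-02])}
camera [ 5.89050e+02 -3.53215e+02 -8.85000e-01  6.50000e-02] {'top': array([ 5.89050e+02, -3.53215e+02, -8.85000e-01,  6.50000e-02])}
camera [ 5.89047e+02 -3.52903e+02 -7.95000e-01  6.70000e-02] {'top': array([ 5.89047e+02, -3.52903e+02, -7.95000e-01,  6.70000e-02])}
camera [ 5.89025e+02 -3.53560e+02 -9.11000e-01  6.60000e-02] {'top': array([ 5.89025e+02, -3.53560e+02, -9.11000e-01,  6.60000e-02])}
chest [ 7.58602e+02 -4.56920e+01  6.60000e-02  1.36000e-01] {'side': array([ 7.67088e+02, -4.70600e+01,  5.80000e-02,  6.00000e-02]), 'top': array([ 7.56428e+02, -4.50850e+01,  7.70000e-02,  6.10000e-02])}
chest [ 7.58084e+02 -4.58120e+01  7.00000e-02  1.35000e-01] {'side': array([ 7.6694e+02, -4.6847e+01,  5.7000e-02,  6.0000e-02]), 'top': array([ 7.56452e+02, -4.49240e+01,  7.80000e-02,  6.10000e-02])}
[[ 631.04264888   43.06787029   55.        ]
 [ 651.31548783 -154.21742762   55.        ]]Traceback (most recent call last):
  File "<stdin>", line 19, in <module>
    raise KeyError(f"{key} is not a file in the archive") from None
KeyError: 'side is not a file in the archive'
```

```bash
cat > ov.py <<'E'
from h import *
def ov(im,n,parts,p,col):
    for P in parts:
        uv=proj(place(P,*p),n)
        h=cv2.convexHull(uv.astype(np.float32))
        cv2.polylines(im,[((h+.5)*5*16-8).astype(np.int32)],True,col,1,cv2.LINE_AA,shift=4)
def crop(n,src,x,y,w,h,items,out):
    im=cv2.resize(cv2.imread(src),None,fx=5,fy=5,interpolation=cv2.INTER_CUBIC)
    for parts,p,col in items: ov(im,n,parts,p,col)
    cv2.imwrite(out,im[y*5:(y+h)*5,x*5:(x+w)*5])
E
python3 - <<'E'
from ov import *
BODY=[box(-16,16,-33,33,138,182)]
p=(590,-354,-.89)
it=[(BODY,p,(0,0,255)),([cyl(0,0,40,0,0)],p,(255,0,0)),([cyl(-20,0,2,160,160)],p,(0,255,255))]
crop("top","pics/a_top.png",315,145,60,60,it,"pics/d1.png")
crop("side","pics/a_side.png",290,130,60,80,it,"pics/d2.png")
a=cv2.imread("pics/d1.png");b=cv2.imread("pics/d2.png")
a=cv2.copyMakeBorder(a,0,b.shape[0]-a.shape[0],0,0,cv2.BORDER_CONSTANT)
cv2.imwrite("pics/d.png",np.hstack([a,b]))
E
```

```text
(no output)
```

View pics/d.png

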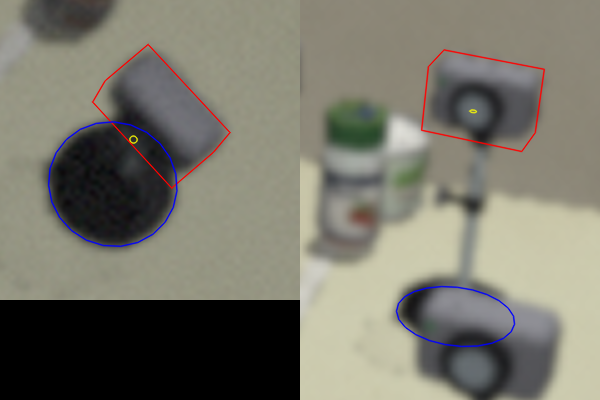

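Three things look like the camera: top-view pixels (299,140), (340,180) and (285,262), at y = -242, -356 and -182. The one at (340,180) is farthest right. In the crop it stands in front of the green-capped jar, and the model overlay fits it: yaw about -0.89, lens at about (577,-338,160). The box yaw is about 0.08 and the handle is at (610,-57). I'm moving over to the handle now.

>>> carry_out --pt "-0.43 4.7 -3.5 -0.2 0 0 0" --pt "-0.43 4.7 -3.5 -0.2 0 0 0" --pt "-0.43 4.7 -3.5 -0.2 0 0 0" --pt "-0.43 4.7 -3.5 -0.2 0 0 0" --pt "-0.43 4.7 -3.5 -0.2 0 0 0" --pt "-0.43 4.7 -3.5 -0.2 0 0 0" --pt "-0.43 4.7 -3.5 -0.2 0 0 0" --pt "-0.43 4.7 -3.5 -0.2 0 0 0" --pt "-0.43 4.7 -3.5 0 0 0 0" --pt "-0.43 4.7 -3.5 0 0 0 0" --pt "-0.43 4.7 -3.5 0 0 0 0" --pt "-0.43 4.7 -3.5 0 0 0 0" --grip_force 60

```text
t: 3.1
position: [607.5, -55.5, 255.6]
ee_rot: [0.0, 0.989, 0.146, 0.0]
wrist_force: [0.6, -0.9, -0.0]
finger_gap: 24.1
```

>>> carry_out --pt "-0.43 0 0 0 0 0 -10" --pt "-0.43 0 0 0 0 0 -10" --pt "-0.43 0 0 0 0 0 -10" --pt "-0.43 0 0 0 0 0 -10" --pt "-0.43 0 0 0 0 0 -10" --pt "-0.43 0 0 0 0 0 -10" --pt "-0.43 0 0 0 0 0 -10" --pt "-0.43 0 0 0 0 0 -8"

```text
t: 4.1
position: [606.4, -57.0, 255.3]
ee_rot: [0.0, 0.675, 0.738, -0.0]
wrist_force: [0.2, 0.8, 0.4]
finger_gap: 24.3
```

```bash
python3 - <<'E'
from ov import *
for z in(46,): print(unproj([[221.7,176],[261,171.7]],"top",z).round(1))
grab_frame("side"); 
cv2.imwrite("pics/e_side.png",grab_frame("side")[:,:,::-1]);cv2.imwrite("pics/e_top.png",grab_frame("top")[:,:,::-1])
for n in("side","top"):print([(np.round(d["position"],1),d["confidence"]) for d in tip_of("drawer_handle",n)])
H=[box(-5,5,-60,60,41,51)];F=[box(32,34,-110,110,0,66)]
p=(610.5,-57,.08)
it=[(H,p,(0,0,255)),(F,p,(255,0,0))]
crop("top","pics/a_top.png",190,130,100,60,it,"pics/f1.png")
crop("side","pics/a_side.png",170,150,100,60,it,"pics/f2.png")
cv2.imwrite("pics/f.png",np.vstack([cv2.imread("pics/f1.png"),cv2.imread("pics/f2.png")]))
E
```

```text
[[ 604.3    2.6   46. ]
 [ 614.8 -116.9   46. ]]
[(array([613.7, -56.9,  50.1]), 0.87)]
[]
```

View pics/f.png

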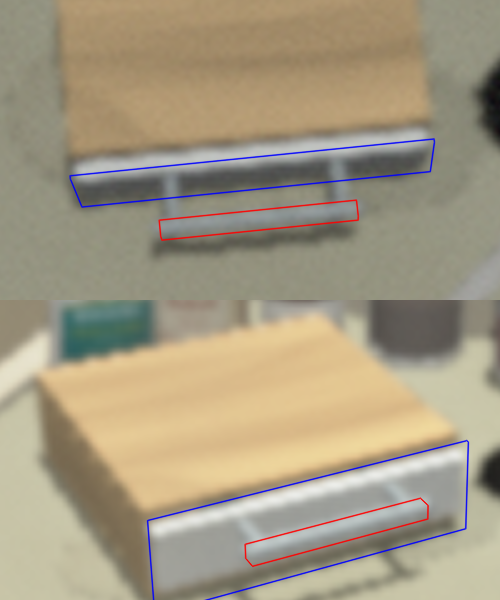

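View pics/e_side.png

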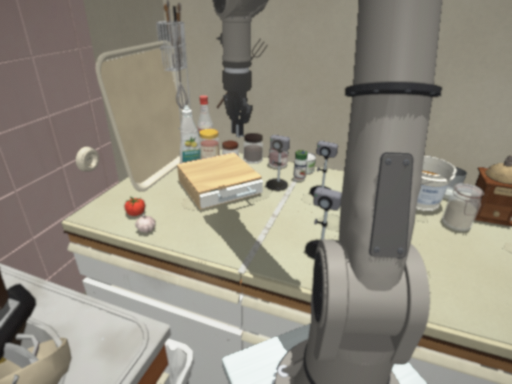

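>>> carry_out --pt "-0.43 0 0.4 5 0 0 0" --pt "-0.43 0 0 5 0 0 0" --pt "-0.43 0 0 5 0 0 0" --pt "-0.43 0 0 3 0 0 0" --pt "-0.43 0 0 1 0 0 0" --pt "-0.43 0 0 0 0 0 0"

```text
t: 5.1
position: [610.7, -56.4, 65.5]
ee_rot: [0.0, 0.677, 0.736, -0.0]
wrist_force: [-0.3, -1.2, 1.4]
finger_gap: 24.3
```

```bash
python3 - <<'E'
from ov import *
for n in("side","top"): cv2.imwrite(f"pics/g_{n}.png",grab_frame(n)[:,:,::-1])
p=(610.5,-57,.085)
it=[([box(-5,5,-60,60,41,51)],p,(0,0,255))]
crop("top","pics/g_top.png",190,120,80,60,it,"pics/f1.png")
crop("side","pics/g_side.png",190,140,80,60,it,"pics/f2.png")
cv2.imwrite("pics/g.png",np.hstack([cv2.imread("pics/f1.png"),cv2.imread("pics/f2.png")]))
print(read_state()["position"])
E
```

```text
[611.78896599 -56.42562361  66.91644614]
```

View pics/g.png

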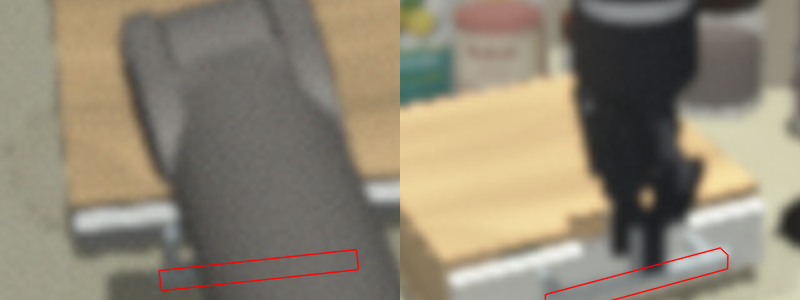

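The side view shows the two fingers straddling the bar, so I'm going down onto it and closing.

>>> carry_out --pt "-0.43 0 -0.1 1 0 0 0" --pt "-0.43 0 0 1 0 0 0" --pt "-0.43 0 0 1 0 0 0" --pt "-0.43 0 0 0 0 0 0"

```text
t: 5.7
position: [608.4, -56.6, 34.0]
ee_rot: [-0.001, 0.677, 0.736, -0.001]
wrist_force: [-0.4, -0.1, 0.5]
finger_gap: 24.5
```

>>> carry_out --pt "-1 0 0 0 0 0 0" --pt "-1 0 0 0 0 0 0" --pt "-1 0 0 0 0 0 0" --pt "-1 0 0 0 0 0 0"

```text
t: 6.2
position: [609.6, -56.5, 35.4]
ee_rot: [0.0, 0.677, 0.736, 0.0]
wrist_force: [0.4, -0.4, -1.5]
finger_gap: 8.3
```

>>> carry_out --pt "-1 0 -1 0 0 0 0" --pt "-1 0 -2 0 0 0 0" --pt "-1 0 -2 0 0 0 0" --pt "-1 0 -2 0 0 0 0" --pt "-1 0 -2 0 0 0 0" --pt "-1 0 -2 0 0 0 0" --pt "-1 0 -2 0 0 0 0" --pt "-1 0 -2 0 0 0 0" --pt "-1 0 -2 0 0 0 0" --pt "-1 0 -1 0 0 0 0" --pt "-1 0 -0.5 0 0 0 0" --pt "-1 0 0 0 0 0 0"

```text
t: 7.7
position: [424.2, -70.4, 35.4]
ee_rot: [-0.001, 0.676, 0.737, 0.001]
wrist_force: [0.4, 5.0, -1.7]
finger_gap: 7.9
```

>>> carry_out --pt "-1 0 -0.3 0 0 0 0" --pt "-1 0 -0.2 0 0 0 0" --pt "-1 0 0 0 0 0 0" --pt "-1 0 0 0 0 0 0"

```text
t: 8.2
position: [424.2, -70.4, 35.5]
ee_rot: [0.002, 0.676, 0.737, 0.005]
wrist_force: [12.2, 5.0, -17.7]
finger_gap: 8.0
```

```bash
python3 - <<'E'
from ov import *
for n in("side","top"): cv2.imwrite(f"pics/i_{n}.png",grab_frame(n)[:,:,::-1])
s=read_state();print(s["position"],s["wrist_force"])
E
```

```text
[424.17370687 -70.3519713   35.4728788 ] [ 11.25137915   5.91299511 -18.56159858]
```

View pics/i_side.png

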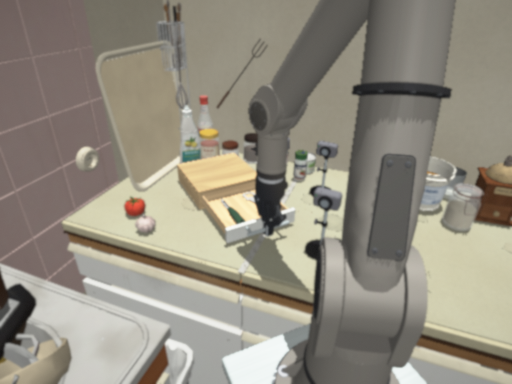

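View pics/i_top.png

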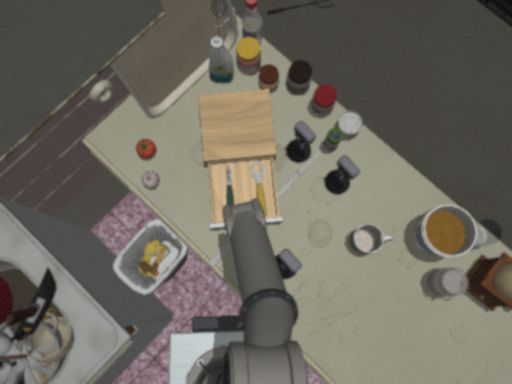

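The drawer is at its stop (12 N reaction, no further travel). Next I release the bar, rise, and move aside to look.

>>> carry_out --pt "-0.43 0 0.5 0 0 0 0" --pt "-0.43 0 0 0 0 0 0" --pt "-0.43 0 0 0 0 0 0" --pt "-0.43 0 0 -2 0 0 0" --pt "-0.43 0 0 -5 0 0 0" --pt "0 0 0 -5 0 0 0" --pt "0 -1 0 -5 0 0 0" --pt "0 -4 0 -4 0 0 0" --pt "0 -4 0 0 0 0 0" --pt "0 -4 0 0 0 0 0" --pt "0 0 0 0 0 0 0"

```text
t: 9.68
position: [434.8, -205.1, 245.0]
ee_rot: [-0.0, 0.679, 0.734, -0.001]
wrist_force: [-0.5, 1.2, 0.3]
finger_gap: 42.6
```

```bash
python3 - <<'E'
from ov import *
for n in("side","top"):
    cv2.imwrite(f"pics/j_{n}.png",grab_frame(n)[:,:,::-1])
    for t in("peeler","can_opener","drawer_handle","lens"):
        print(n,t,[(np.round(d["position"]),round(d["confidence"],2)) for d in tip_of(t,n)][:3])
    for d in masks_of("peeler",n)[:1]:
        m=d["region"];np.save(f"pk_{n}.npy",m);y,x=np.nonzero(m);print(d["confidence"],m.sum(),x.min(),x.max(),y.min(),y.max())
print(read_state()["position"])
a=cv2.imread("pics/j_top.png")[145:245,190:300];b=cv2.imread("pics/j_side.png")[170:250,190:300]
cv2.imwrite("pics/j1.png",cv2.resize(a,None,fx=5.4,fy=5.4,interpolation=cv2.INTER_CUBIC));cv2.imwrite("pics/j2.png",cv2.resize(b,None,fx=6,fy=6,interpolation=cv2.INTER_CUBIC))
E
```

```text
side peeler [(array([559., -16.,  21.]), 0.5)]
side can_opener [(array([ 568., -110.,   22.]), 0.6)]
side drawer_handle [(array([422., -70.,  46.]), 0.95)]
side lens [(array([ 578., -338.,  158.]), 0.91), (array([ 680., -224.,  161.]), 0.81), (array([424., -69.,  48.]), 0.19)]
0.6 176 223 244 201 223
top peeler [(array([562., -17.,  20.]), 0.76)]
top can_opener [(array([ 566., -112.,   23.]), 0.88)]
top drawer_handle [(array([418., -73.,  42.]), 0.82)]
top lens [(array([ 576., -340.,  159.]), 0.92), (array([ 683., -222.,  158.]), 0.7)]
0.56 320 226 234 167 217
[ 436.08367973 -201.44961926  245.33965296]
```

View pics/j1.png

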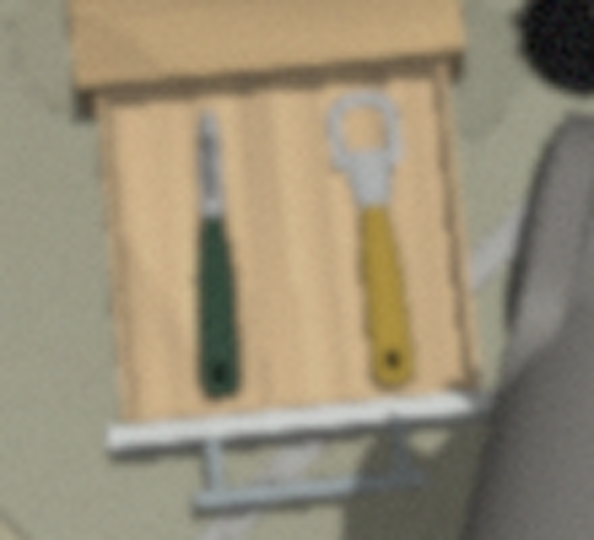

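View pics/j2.png

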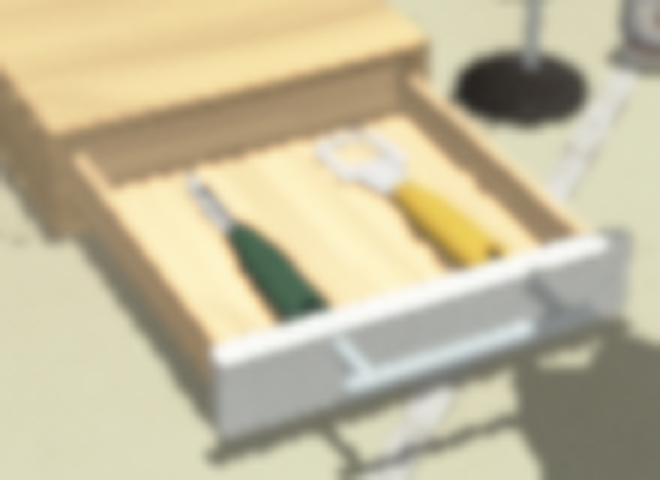

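```bash
python3 - <<'E'
from h import *
P=unproj([[228.2,165.7],[230.1,218.4],[229.0,180],[229.4,189],[230.0,212]],"top",31)
print(P.round(1)); d=P[0]-P[1];print(np.linalg.norm(d),np.arctan2(d[1],d[0]),(P[0]+P[1])/2)
for n in("top","side"):
    m=np.load(f"pk_{n}.npy").astype(float)
    print(n,fit([box(-85,85,-11,11,22,40)],{n:m},(559,-16,.04)))
E
```

```text
[[640.2 -16.7  31. ]
 [476.1 -20.4  31. ]
 [594.9 -18.6  31. ]
 [566.7 -19.4  31. ]
 [495.6 -20.4  31. ]]
164.19805910954568 0.02286511364238152 [558.1657413  -18.54771026  31.        ]
top (np.float64(559.8324830281365), np.float64(-17.435585829336283), np.float64(0.04434955036695654), np.float64(0.2849531804972554))
side (np.float64(581.3418483650662), np.float64(-20.621923437813926), np.float64(0.014420322167357611), np.float64(0.5302021877427617))
```

Top crop: the green peeler has its blade tip at about (228,166) and its handle end at (230,218), lying left of the can opener with the blade towards the box. Its centre is about (560,-18), heading 0.025. I'm turning the tool and moving over the handle part.

>>> carry_out --pt "0 0 0 0 0 0 -10" --pt "0 0 0 0 0 0 -10" --pt "0 0 0 0 0 0 -10" --pt "0 0 0 0 0 0 -10" --pt "0 0 0 0 0 0 -10" --pt "0 0 0 0 0 0 -10" --pt "0 0 0 0 0 0 -10" --pt "0 0 0 0 0 0 -10" --pt "0 0 0 0 0 0 -7" --pt "0 0 0 0 0 0 0"

```text
t: 11.52
position: [436.0, -201.7, 245.3]
ee_rot: [0.0, -0.015, 1.0, -0.0]
wrist_force: [0.5, -0.5, 0.5]
finger_gap: 43.0
```

>>> carry_out --pt "0 -3 4.5 0 0 0 0" --pt "0 -3 4.5 3 0 0 0" --pt "0 -3 4.5 3 0 0 0" --pt "0 -2.9 4.5 4 0 0 0" --pt "0 0 0 4 0 0 0" --pt "0 0 0 0 0 0 0"

```text
t: 12.28
position: [544.8, -20.7, 105.0]
ee_rot: [-0.004, -0.016, 1.0, 0.0]
wrist_force: [-0.3, 0.0, 0.6]
finger_gap: 42.6
```

```bash
python3 - <<'E'
from h import *
s=read_state();q=s["ee_rot"];print(s["position"],2*np.arctan2(q[2],q[1]),s["q"].round(2))
E
```

```text
[544.80302682 -20.71423342 105.04333991] 3.1734087491466463 [ 0.53  0.44 -0.71  1.91  0.35  0.93  1.26]
```

>>> carry_out --pt "0 0 0 2 0 0 0" --pt "0 0 0 0 0 0 0" --pt "0 0 0 0 0 0 0"

```text
t: 12.65
position: [548.0, -21.6, 88.8]
ee_rot: [0.001, -0.015, 1.0, -0.0]
wrist_force: [-0.3, -0.1, -1.2]
finger_gap: 42.8
```

```bash
python3 - <<'E'
from h import *
for n in("side","top"): cv2.imwrite(f"pics/k_{n}.png",grab_frame(n)[:,:,::-1])
s=read_state();q=s["ee_rot"];print(s["position"],2*np.arctan2(q[2],q[1]))
b=cv2.imread("pics/k_side.png")[150:250,180:290]
cv2.imwrite("pics/k1.png",cv2.resize(b,None,fx=6,fy=6,interpolation=cv2.INTER_CUBIC))
E
```

```text
[548.12796941 -21.27974433  88.88645564] 3.1728822273896955
```

View pics/k1.png

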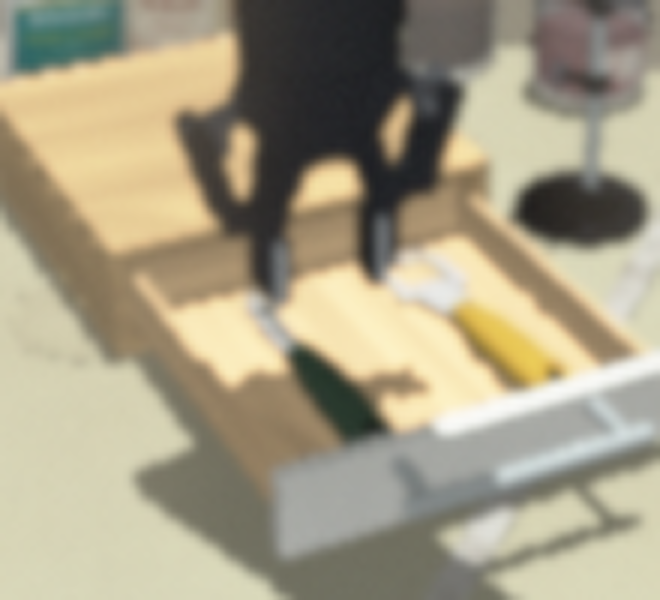

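>>> carry_out --pt "0 0 0.2 1.5 0 0 0" --pt "0 0 0 2 0 0 0" --pt "0 0 0 1.5 0 0 0" --pt "0 0 0 0.5 0 0 0" --pt "0 0 0 0 0 0 0" --pt "0 0 0 0 0 0 0"

```text
t: 13.5
position: [547.9, -18.8, 33.3]
ee_rot: [0.001, -0.016, 1.0, -0.0]
wrist_force: [0.6, 0.2, -0.6]
finger_gap: 43.1
```

```bash
python3 - <<'E'
from h import *
for n in("side",): cv2.imwrite(f"pics/l_{n}.png",grab_frame(n)[:,:,::-1])
s=read_state();print(s["position"],s["wrist_force"])
b=cv2.imread("pics/l_side.png")[150:250,180:290]
cv2.imwrite("pics/l1.png",cv2.resize(b,None,fx=6,fy=6,interpolation=cv2.INTER_CUBIC))
E
```

```text
[547.93476253 -18.89061503  33.43542827] [-0.33480403  0.56989467 -0.16164991]
```

View pics/l1.png

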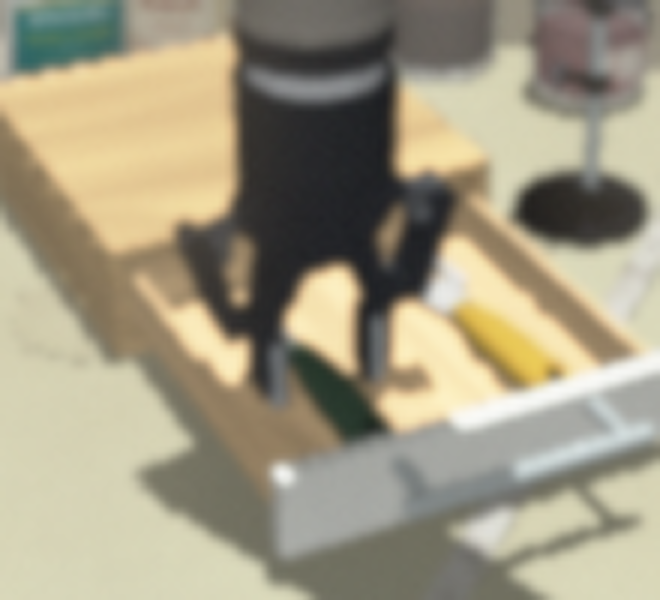

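The peeler handle lies between the fingers. Closing on it now.

>>> carry_out --pt "-1 0 0 0 0 0 0" --pt "-1 0 0 0 0 0 0" --pt "-1 0 0 0 0 0 0" --pt "-1 0 0 0 0 0 0" --pt "-1 0 0 0 0 0 0" --grip_force 70

```text
t: 14.18
position: [548.2, -18.9, 33.7]
ee_rot: [0.001, -0.016, 1.0, -0.0]
wrist_force: [-0.3, 0.7, 5.0]
finger_gap: 22.9
```

>>> carry_out --pt "-1 0 0 -0.5 0 0 0" --pt "-1 0 0 -1 0 0 0" --pt "-1 0 0 -2 0 0 0" --pt "-1 0 0 -3 0 0 0" --pt "-1 0 0 -3 0 0 0" --pt "-1 0 0 -3 0 0 0" --pt "-1 0 0 -2.5 0 0 0" --pt "-1 0 0 0 0 0 0" --pt "-1 0 0 0 0 0 0" --pt "-1 0 0 0 0 0 0"

```text
t: 15.42
position: [546.5, -19.0, 181.8]
ee_rot: [-0.001, -0.016, 1.0, 0.0]
wrist_force: [0.1, 0.4, -1.0]
finger_gap: 23.4
```

```bash
python3 - <<'E'
from h import *
for n in("side","top"):
    cv2.imwrite(f"pics/m_{n}.png",grab_frame(n)[:,:,::-1])
    print([(np.round(d["position"]),round(d["confidence"],2)) for d in tip_of("peeler",n)][:3])
s=read_state();q=s["ee_rot"];print(s["position"],2*np.arctan2(q[2],q[1]))
b=cv2.imread("pics/m_side.png")[120:250,180:290];a=cv2.imread("pics/m_top.png")[120:250,190:300]
cv2.imwrite("pics/m1.png",cv2.resize(np.hstack([a,b]),None,fx=3.6,fy=3.6,interpolation=cv2.INTER_CUBIC))
E
```

```text
[(array([563., -19., 168.]), 0.6)]
[]
[547.0164059  -18.88529714 182.24173362] 3.1738707479361943
```

View pics/m1.png

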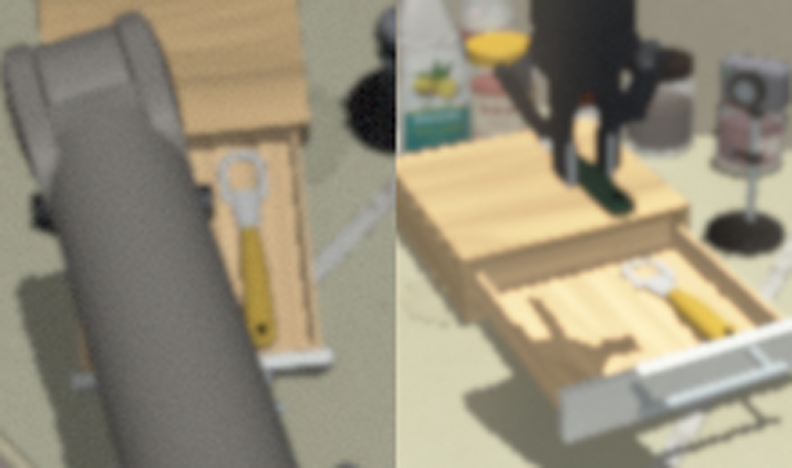

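It's lifted and held level. Next I turn it to the lens heading, then move across.

>>> carry_out --pt "-1 0 0 0 0 0 4" --pt "-1 0 0 0 0 0 8" --pt "-1 0 0 0 0 0 8" --pt "-1 0 0 0 0 0 8" --pt "-1 0 0 0 0 0 8" --pt "-1 0 0 0 0 0 8" --pt "-1 0 0 0 0 0 5.8" --pt "-1 0 0 0 0 0 3" --pt "-1 0 0 0 0 0 0"

```text
t: 16.75
position: [547.3, -18.8, 182.6]
ee_rot: [-0.0, 0.43, 0.903, -0.0]
wrist_force: [-0.1, -1.1, -0.3]
finger_gap: 23.1
```

>>> carry_out --pt "-1 -0.3 -1 0 0 0 0" --pt "-1 -0.6 -2.2 0 0 0 0" --pt "-1 -0.8 -3 0 0 0 0" --pt "-1 -0.8 -3 0 0 0 0" --pt "-1 -0.8 -3 0 0 0 0" --pt "-1 -0.8 -3 0.5 0 0 0" --pt "-1 -0.6 -1.8 1 0 0 0" --pt "-1 -0.3 -0.7 0.5 0 0 0" --pt "-1 0 0 0 0 0 0" --pt "-1 0 0 0 0 0 0"

```text
t: 18.0
position: [442.3, -168.3, 163.1]
ee_rot: [0.0, 0.429, 0.903, 0.0]
wrist_force: [-0.1, 0.5, -1.1]
finger_gap: 22.9
```

```bash
python3 - <<'E'
from h import *
for n in("side","top"):
    cv2.imwrite(f"pics/n_{n}.png",grab_frame(n)[:,:,::-1])
    for t in("peeler","lens"): print(n,t,[(np.round(d["position"]),round(d["confidence"],2)) for d in tip_of(t,n)][:3])
s=read_state();q=s["ee_rot"];print(s["position"],2*np.arctan2(q[2],q[1]))
b=cv2.imread("pics/n_side.png")[100:250,250:390];a=cv2.imread("pics/n_top.png")[130:280,230:370]
cv2.imwrite("pics/n1.png",cv2.resize(np.hstack([a,b]),None,fx=2.8,fy=2.8,interpolation=cv2.INTER_CUBIC))
E
```

```text
side peeler [(array([ 451., -178.,  148.]), 0.61)]
side lens [(array([ 577., -339.,  156.]), 0.81), (array([ 682., -228.,  156.]), 0.72)]
top peeler []
top lens [(array([ 575., -339.,  157.]), 0.7)]
[ 441.69967663 -168.9254558   163.04205793] 2.2529430757199247
```

View pics/n1.png

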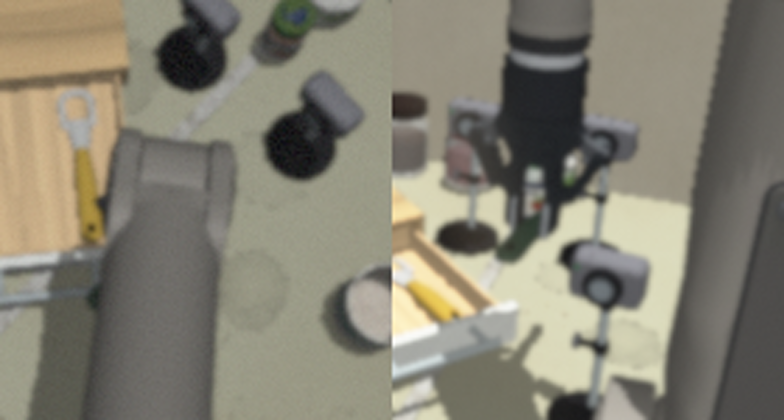

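>>> carry_out --pt "-1 -0.5 0 0 0 0 0" --pt "-1 -1 0 0 0 0 0" --pt "-1 -1.2 0 0 0 0 0" --pt "-1 -1.2 0 0 0 0 0" --pt "-1 -0.7 0 0 0 0 0" --pt "-1 -0.4 0 0 0 0 0" --pt "-1 0 0 0 0 0 0" --pt "-1 0 0 0 0 0 0" --pt "-1 0 0 0 0 0 0" --pt "-1 0 0 0 0 0 0"

```text
t: 19.55
position: [472.8, -208.0, 163.0]
ee_rot: [0.0, 0.43, 0.903, -0.0]
wrist_force: [0.1, -1.3, -1.6]
finger_gap: 22.9
```

```bash
python3 - <<'E'
from ov import *
for n in("side","top"):
    cv2.imwrite(f"pics/o_{n}.png",grab_frame(n)[:,:,::-1])
    for t in("peeler","lens","can_opener","drawer_handle"): print(n,t,[(np.round(d["position"]),round(d["confidence"],2)) for d in tip_of(t,n)][:3])
s=read_state();q=s["ee_rot"];th=2*np.arctan2(q[2],q[1])-np.pi;p=s["position"];print(p,th,s["joint_velocities"].round(3),s["finger_gap"])
c=p[:2]+12*np.array([np.cos(th),np.sin(th)]);c3=np.array([*c,p[2]-33.5+22]);L=np.array([577,-338.5,160]);v=L-c3;print(c3,v[0]*np.cos(th)+v[1]*np.sin(th))
yaw=-.89;w=c3-L;print("in lens",w[0]*np.cos(yaw)+w[1]*np.sin(yaw),-w[0]*np.sin(yaw)+w[1]*np.cos(yaw),w[2])
it=[([box(-85,85,-11,11,c3[2],c3[2]+18)],(c[0],c[1],th),(0,0,255)),([box(-16,16,-33,33,138,182)],(590,-354,-.89),(255,0,0))]
crop("side","pics/o_side.png",270,120,90,100,it,"pics/o1.png")
crop("top","pics/o_top.png",240,130,120,100,it,"pics/o2.png")
E
```

```text
side peeler []
side lens [(array([ 321., -162.,  159.]), 0.86), (array([ 684., -223.,  160.]), 0.73), (array([ 574., -341.,  156.]), 0.62)]
side can_opener [(array([ 569., -112.,   20.]), 0.73)]
side drawer_handle [(array([422., -69.,  46.]), 0.6), (array([705., 237.,   3.]), 0.58)]
top peeler []
top lens [(array([ 684., -223.,  158.]), 0.67), (array([ 574., -338.,  160.]), 0.6), (array([706., 238.,   3.]), 0.57)]
top can_opener [(array([ 565., -111.,   24.]), 0.59)]
top drawer_handle [(array([422., -71.,  44.]), 0.78), (array([706., 239.,   3.]), 0.44)]
[ 472.87369646 -208.1149476   162.88706999] -0.8894602376827039 [-0.    -0.001 -0.    -0.001  0.001 -0.    -0.   ] 23.01920772751849
[ 480.43167288 -217.43573041  151.38706999] 154.85624197556052
in lens -154.85689000418995 1.1587885575737715 -8.612930013924569
```

View pics/o1.png

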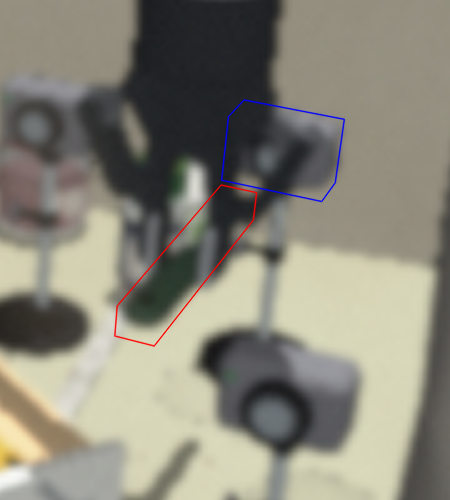

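View pics/o2.png

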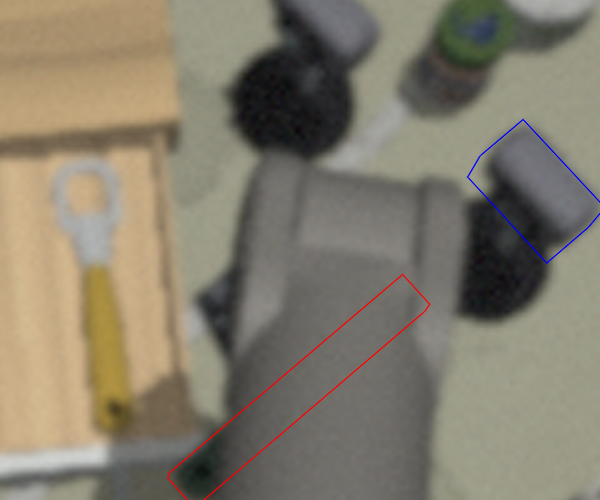

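```bash
python3 -c "
from cell import *
print(job_done())"
```

```text
the job is handed in; nothing more can be done
None
```

I pulled the drawer out to its stop and left it open. I gripped the green peeler across its handle and lifted it out. It is now held still in front of the rightmost camera, the one at y ≈ -354, and the job is handed in.

**Last checks, just before handing in:**
- **Peeler position:** from the tool pose, the peeler's middle is about 155 mm before the lens, so the tip is about 70 mm away. It is about 1 mm off the lens axis sideways, and its underside is 8.6 mm below the lens centre.
- **Peeler direction:** its heading is -0.889 rad, against a camera yaw of about -0.89 rad. The tool still points straight down, so the peeler should be right way up and level.
- **Grip and stillness:** the finger gap holds at 23 mm and the joints are at rest. I saw no contact with the camera.
- **Drawer and can opener:** the drawer handle is found at about (422,-70), which is fully out. The can opener is still inside, at about (567,-111).

**Not confirmed directly:** the peeler network found nothing in the final pictures, because the gripper hides most of the peeler. The blade tip itself was not visible. The handle end that does show agrees with the computed pose to about 5 mm. The camera yaw of -0.89 comes mainly from fitting the top view, since the side-view mask fitted poorly. I did not measure the bystanders again at the end.

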